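# Lock the trim lever into its transport tray

## Robot

A 6-joint arm with a two-finger parallel gripper is mounted at the origin on a cart in front of the work surface, level with it; the furniture and walls round the work are solid. World frame = base frame: x ahead of the robot, y to its left, z up, the work surface at z = 0. Lengths are in m, angles in degrees, forces in N, time in s.
With the tool pointing down it reaches from about 0.25 to 0.725 m from the base axis. Payload 9.7 kg.
Tool frame: the origin (TCP) lies midway between the tips of the shut fingers; the grasp point (between the pads) lies 19 mm behind it (bot.hold_point_z is the distance from the TCP to the grasp point, in m); z points along the fingers, y is the line along which they close (so a half turn about z gives the same grasp; the last joint's range is limited). The gripper opens to 85 mm and grips with 20 to 120 N. Pads are 22 mm wide; open, the fingers measure 114 mm over their backs; the gripper's body (76 mm by 85 mm) begins 54 mm behind the grasp point. The pads swing forward as they close: fully open they stand 13 mm farther back than shut.
Start: joints at [66.406, 4.979, 10.078, 95.1, 0, 90], TCP at [0.22, 0.504, 0.231] pointing down, gripper open.
Joint ranges: [-179.16, 179.16], [-48.56, 103.87], [-65.8, 70.77], [-126.05, 130.52], [-82.76, 87.17], [-180, 180]. Speed limits (degrees/s): [127.2, 127.2, 147.25, 180, 180, 180].

## Interface

Orientations are given as [roll, pitch, yaw] about the fixed x, y, z axes, in that order (R = Rz(yaw) Ry(pitch) Rx(roll)).
In Python, from workcell import bot gives the robot as it stands.
- The arm moves only by the tool play_rows, never from a script. Its argument "steps" is a list that holds one entry, the list of rows, each a list of 4 numbers: the shift along the tool's x, y, z in m, then the turn about the tool's z in rad. In form: [[[tx, ty, tz, yaw], ...]]. A call has exactly 5 rows; each row shifts and turns the commanded pose from where the row before left it, along the tool's axes as they then stand; what a row does not reach is not made up. A row lasts 1/12 s, in which the tool goes at most 41.7 mm and 7.16 degrees, less where a joint would pass 70% of its speed; a pose out of reach is approached as far as the arm can. A call is refused whole if a number of a shift passes 0.0417 or a number of a turn 0.125, either way. A call with a gripper value outside its range is refused whole. "gripper" is the finger opening in m, from 0 to 0.0854, set as the call begins (left out, the last holds). The fingers move at their own pace and stop on an object; "squeeze" is the grip in N (left out, the last holds). Time passes only in rows, so rows that do not move let the fingers close, or fill a call up. It gives the time, the measured TCP pose, the force, the opening and the grip force at its end, in the units of the state.
- bot.get_obs(): the state, without advancing time (a new reading comes with each control period).
- bot.camera(name): name is "side" or "top"; returns a dict with "img" (400x640x3 uint8, blue, green, red), "vfov" (degrees; the focal length in pixels is half the picture's height over the tangent of half this angle, whatever the lens; pixels are square), "cx", "cy" (the principal point, pixels), "D" ([k1, k2, p1, p2, k3] as OpenCV has them; the pictures are not rectified), "xyz" and "attitude" of the camera in the world. Camera axes: x right, y down, z forward; pixel columns grow to the right and rows downward; lengths in m; the calibration is good to about 2 mm. A picture is of the moment at which its call begins. There is no depth.
- bot.job_done(): hands the job in; it is judged then, once.
The state is a dict: "time": time; "q": joint angles; "qd": joint speeds; "joint_efforts": joint torques, N m; "ee_pos": TCP position; "tcp_rot": TCP orientation; "wrist_force": force on the tool from outside, world axes, zero at the start; "torque": the same for the moment, N m; "opening": finger opening in m; "grasp_force": force on a finger pad.
Only numpy, scipy, OpenCV 4.12 (cv2) and the standard library are available. Lean on these libraries where they do the work, as an engineer would, in place of code of your own. Each camera call takes 0.05 s, during which the arm holds its last target. There are 200 camera calls.

## Task

Pack the trim lever that stands on edge in the small slotted rack for transport: first slide the grip of the tray's lock all the way to its open stop. Lift the lever out, lay it flat on the bare bench and let go, then take it again across its flat width and set it flat in the tray's bed, narrow end toward the lock, without dropping it. Finally slide the lock grip all the way back to its closed stop so that the tongue lies over the lever, and leave the marker, the clip tin and the white plug near the work where they are.

Things in the scene. Friction and masses are not known exactly. Their poses are not given: they have to be found in the camera images.
- lever_mid (a point): Centre of the loose grey trim lever in the rack, a flat tapered bar 195 mm long, 9 mm thick, 45 g; 28 mm wide at its wide end, 24 in the middle, 18 at its narrow end. Axes: y along it toward the narrow end, x across its width, z through it (either face may be up). It starts on edge in the rack (x axis vertical), centre 26.5 mm, top edge 38 mm above the bench. A push topples it flat.
- rack: Fixed rack, a strip 164 (y) x 44 (x) x 5 mm with two slotted grey cheeks 24 mm long centred 62 mm either side of its middle, tops 26.5 mm above the bench. The 13 mm wide slot along y is open at top and ends and holds the lever on edge; in the clear 100 mm between the cheeks the lever can be pinched across its thickness. Origin on the bench under its middle, z up.
- tray: Fixed transport tray. Origin on the bench under the centre of the lever's bed, z up, y along the bed toward the lock end. A plate 66 (x) by 236 (y) by 4 mm thick carries the bed. A wing of it with the lock's track and stop block, 19 mm high, reaches from x = 27 to 120 mm, y = 44 to 96 mm. A tall open carton stands right of the work, beyond y = -0.33 m.
- bed (a point): Centre of the bed's floor (top of the plate), 4 mm above the bench, axes as the tray's. Grey walls 10 mm high above it stand only at the ends, |y| = 51 to 101 mm; the sides of the middle 102 mm are open for fingers. The bed is 202 mm long, 27 mm wide at the +y (narrow) end, 34 mm at the -y (wide) end: about 3 mm slack. Seated, the lever's centre is 4.5 mm above this point, its y axis along y.
- lock (a joint): Lock slide position in m along the tray's +x: 0 = closed stop (steel tongue, 24 mm wide, underside 15.5 mm above the bench, lies across the bed near its +y end), 0.055 = open stop (tongue clear of the bed). Friction about 1.5 N; it stays where it is left. Starts between 0 and 0.03, tongue over the bed.
- lock_grip (a point): Centre of the black upright grip on the lock slide: 14 mm (x, the sliding direction) by 34 mm (y) by 30 mm tall, from 19.5 to 49.5 mm above the bench; axes as the tray's. It lies at tray y = 70 mm, and tray x = 36 mm when closed, 91 mm when open. Tongue, track and stop block round it are at most 19.5 mm high.
- clip_tin: Bystander: round tin of trim clips, 68 mm across, 48 mm tall, at the far side; origin at the centre of its underside.
- marker: Bystander: marker pen, 101 mm long (its y axis), 12 mm thick, lying at the left; origin at the middle of its underside.
- plug: Bystander: small white plug with wire tails, 57 x 33 x 13 mm, lying near the bench's front edge; origin at the centre of its underside.
There are look-alikes about, which are no part of the job. There is more than one size of the part that bears lever_mid; the job needs the larger.

How it is judged (in metres and radians):
On the way, in this order (a step that is already met when the one before it is completed fails the run):
1. the lock grip is at its open stop (value of joint lock above 0.051 m), for 0.2 s.
2. the lever lies flat on the bare bench, let go (angle between the z axis of lever_mid and the z axis of tray, either way round below 0.08 rad and height (world z) of lever_mid below 0.0065 m and linear speed of lever below 0.02 m/s and contact force between the fingers and lever below 0.1 N), for 0.2 s.
3. the lever lies flat in the tray's bed, narrow end toward the lock, let go, with the lock still open (x of lever_mid in the frame of tray between -0.005 and 0.005 m and y of lever_mid in the frame of tray between -0.006 and 0.006 m and z of lever_mid in the frame of tray between 0.006 and 0.011 m and angle between the z axis of lever_mid and the z axis of tray, either way round below 0.08 rad and angle between the y axis of lever_mid and the y axis of tray, either way round below 0.08 rad and contact force between the fingers and lever below 0.1 N and linear speed of lever below 0.02 m/s and value of joint lock above 0.035 m), for 0.2 s.
At the end, for the whole second after the job is handed in: The lever lies flat (within 0.08 rad) in the tray's bed with its narrow end toward the lock, centre within 5 mm across, 6 mm along and 2.5 mm in height of its seat and aligned within 0.08 rad, at rest; the lock is within 4 mm of its closed stop and at rest (x of lever_mid in the frame of tray between -0.005 and 0.005 m and y of lever_mid in the frame of tray between -0.006 and 0.006 m and z of lever_mid in the frame of tray between 0.006 and 0.011 m and angle between the z axis of lever_mid and the z axis of tray, either way round below 0.08 rad and angle between the y axis of lever_mid and the y axis of tray, either way round below 0.08 rad and value of joint lock below 0.004 m and linear speed of lever below 0.02 m/s and velocity of joint lock between -0.01 and 0.01 m/s); the robot touches nothing.
It fails at once if the marker, the clip tin or the white plug is moved more than 25 mm (distance of any of clip_tin, marker, plug from where it was at the start of the episode above 0.025 m).
It fails at once if the lever is dropped (hits the bench or tray faster than 1 m/s) (linear speed of lever above 1 m/s and height (world z) of lever_mid below 0.03 m).
It also fails if it takes over 72 s, if anything falls off the work surface, if the arm or the gripper's body presses on something with over 40 N, if the wrist force passes 120 N, or if a joint passes its speed limit or range.

## Working session

There is one attempt and no reset: what is moved stays moved. The work goes in short steps, Python scripts to look and compute and a tool call to move; the robot and the scene stay as the last step left them, time stands still between calls to the robot, and variables do not carry over. Pictures are saved under pics/ and viewed, at most 11 in all, crops included, and the job is handed in when it is done.

Besides the shell and the picture viewer there is one more tool, called after "Emit:" as name(argument=value, ...) on one line, values as JSON. play_rows: Moves the arm, as the interface text tells. Its arguments: {"type":"object","properties":{"steps":{"type":"array","items":{"type":"array","items":{"type":"array","items":{"type":"number"}}}},"gripper":{"type":"number"},"squeeze":{"type":"number"}},"required":["steps"]}

```bash
ls; mkdir -p pics; cat > h.py <<'E'
import numpy as np,cv2
from scipy.spatial.transform import Rotation as R
from workcell import bot
def K(c):
    f=200/np.tan(np.radians(c['vfov'])/2)
    return np.array([[f,0,c['cx']],[0,f,c['cy']],[0,0,1.]])
def rot(c):
    a=np.array(c['attitude'],float)
    return a if a.shape==(3,3) else R.from_euler('xyz',a,degrees=True).as_matrix()
def ray(c,pts,z):
    u=cv2.undistortPoints(np.array(pts,float).reshape(-1,1,2),K(c),np.array(c['D'],float)).reshape(-1,2)
    d=np.c_[u,np.ones(len(u))]@rot(c).T
    o=np.array(c['xyz']); z=np.broadcast_to(z,len(u))
    return o+d*((z-o[2])/d[:,2])[:,None]
def proj(c,P):
    P=np.array(P,float).reshape(-1,3); M=rot(c).T
    return cv2.projectPoints(P,cv2.Rodrigues(M)[0],-M@np.array(c['xyz']),K(c),np.array(c['D'],float))[0].reshape(-1,2)
E
python3 - <<'E'
from h import *
import pickle
for n in('top','side'):
    c=bot.camera(n);pickle.dump(c,open(n+'0.pkl','wb'))
    print({k:v for k,v in c.items() if k!='img'})
    cv2.imwrite(f'pics/{n}0.png',cv2.resize(c['img'],(800,500),interpolation=cv2.INTER_CUBIC))
print(bot.get_obs())
E
```

```text
pics
{'vfov': 44.85851410762702, 'cx': 311.2675697490642, 'cy': 195.76712980330518, 'D': array([-0.05631295,  0.        ,  0.        ,  0.        ,  0.        ]), 'xyz': array([0.41836283, 0.25895758, 1.68769675]), 'attitude': array([-175.43198787,    0.44057115,  -90.53024936])}
{'vfov': 46.593872014290014, 'cx': 323.6355952919945, 'cy': 201.62580857726428, 'D': array([-0.13128189,  0.        ,  0.        ,  0.        ,  0.        ]), 'xyz': array([0.10404647, 1.37766877, 0.70772918]), 'attitude': array([-118.71182229,   -0.65489688, -156.95150421])}
{'time': 0.1, 'q': array([ 6.64051929e+01,  5.00803997e+00,  1.00378962e+01,  9.51023733e+01,
       -1.31083168e-03,  9.00002859e+01]), 'qd': array([ 0.07560814, -0.01751417,  0.09294532, -0.04400565, -0.0339399 ,
        0.06326251]), 'joint_efforts': array([ 8.51347013e-04, -5.21560371e+01,  4.65652764e+01,  1.59115973e-02,
        8.36045865e-05, -1.20291634e-05]), 'ee_pos': array([0.22005885, 0.50380298, 0.23064328]), 'tcp_rot': array([-1.79927483e+02,  1.31119248e-03,  1.56404909e+02]), 'wrist_force': array([ 0.14554727, -0.50016042,  0.06733808]), 'torque': array([ 0.01227275, -0.00099647, -0.03479992]), 'grasp_force': 0.0, 'opening': 0.08533068695803565}
```

View pics/top0.png

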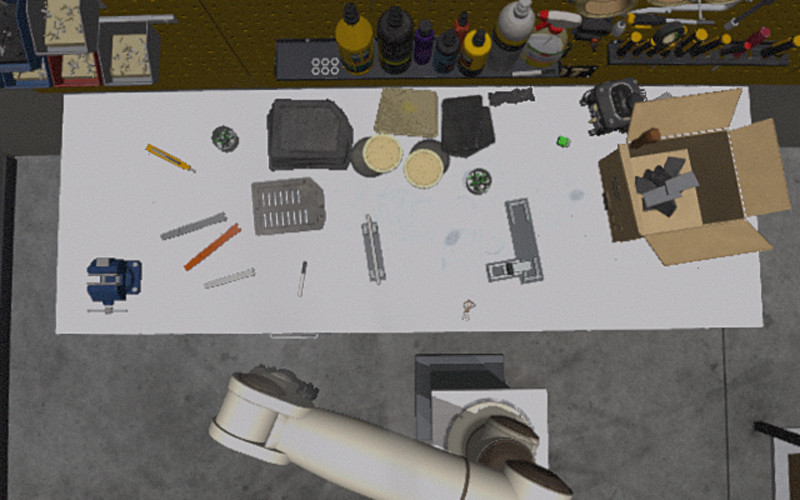

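View pics/side0.png

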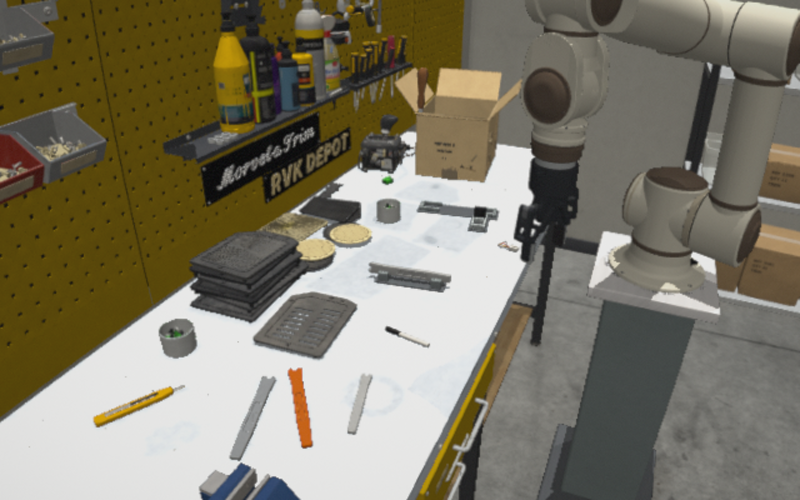

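The top view shows the rack at about (373,250) and the tray at about (515,240), both at 800-pixel scale, with the lock end toward the robot and the wing to the left. Next I'll enlarge that area.

```bash
python3 - <<'E'
import pickle,cv2
c=pickle.load(open('top0.pkl','rb'))['img']
cv2.imwrite('pics/t1.png',cv2.resize(c[155:255,280:440],None,fx=5,fy=5,interpolation=cv2.INTER_CUBIC))
s=pickle.load(open('side0.pkl','rb'))['img']
cv2.imwrite('pics/s1.png',cv2.resize(s[150:240,280:410],None,fx=6,fy=6,interpolation=cv2.INTER_CUBIC))
E
```

```text
(no output)
```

View pics/t1.png

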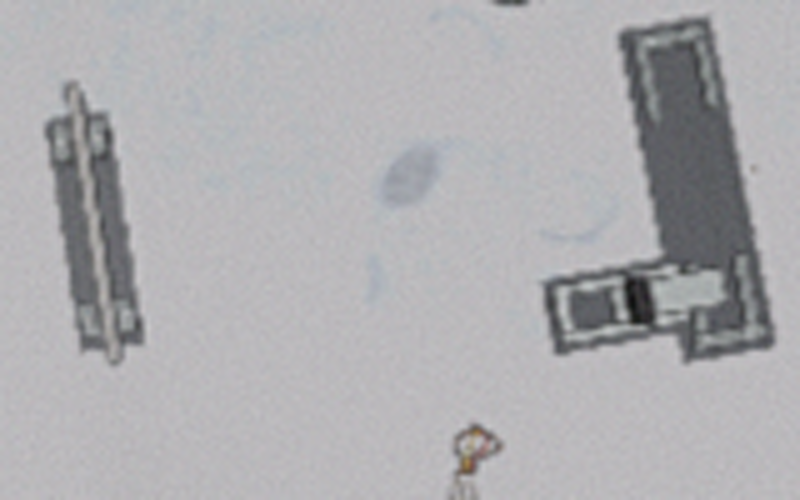

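View pics/s1.png

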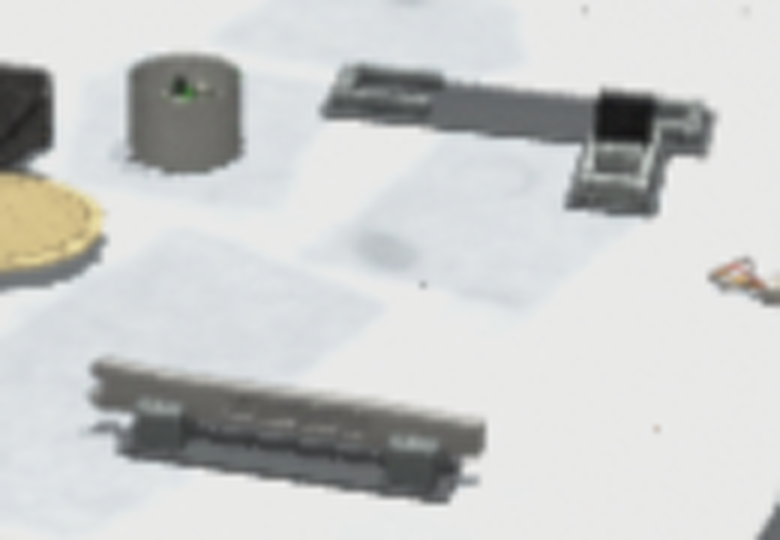

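```bash
cat > m1.py <<'E'
from h import *
import pickle
from scipy.optimize import least_squares
t=pickle.load(open('top0.pkl','rb'));s=pickle.load(open('side0.pkl','rb'))
T=lambda p:np.array(p,float)/5+[280-.4,155-.4]
S=lambda p:np.array(p,float)/6+[280-.42,150-.42]
def fit(name,obj,tp,x0):
    obj=np.array(obj,float)
    def W(v):
        c,d=np.cos(v[2]),np.sin(v[2]);return np.c_[v[0]+c*obj[:,0]-d*obj[:,1],v[1]+d*obj[:,0]+c*obj[:,1],obj[:,2]]
    r=least_squares(lambda v:(proj(t,W(v))-T(tp)).ravel(),x0)
    print(name,r.x[:2].round(4),np.degrees(r.x[2]).round(2),'res px',r.fun.reshape(-1,2).round(1).tolist());return r.x
m=.001
tr=fit('tray',[[33*m,-118*m,4*m],[-33*m,-118*m,4*m],[-33*m,118*m,4*m],[33*m,118*m,4*m],[.12,.044,4*m],[.12,.096,4*m]],[[620,32],[708,15],[775,345],[685,362],[545,283],[556,353]],[.45,0,1.5])
rk=fit('rack',[[-22*m,82*m,4*m],[22*m,82*m,4*m],[22*m,-82*m,4*m],[-22*m,-82*m,4*m]],[[47,122],[108,113],[143,345],[82,350]],[.45,.2,-1.5])
print('lever ends z.038',ray(t,T([[73,83],[118,362]]),.038).round(4).tolist())
print('side top ends',ray(s,S([[97,358],[483,420]]),.038).round(4).tolist(),'mid',ray(s,S([[290,389]]),.038).round(4).tolist())
print('grip top edges',ray(t,T([[627,297],[652,297],[640,277],[640,325]]),.0495).round(4).tolist())
print('side grip top',ray(s,S([[598,92],[657,92]]),.0495).round(4).tolist())
# predicted lever heights
e=ray(t,T([[73,83],[118,362]]),.038)
for i in(0,1):
  for h in(.018,.028):
    a=e[i].copy();b=e[i].copy();a[2]=.0265+h/2;b[2]=.0265-h/2
    print(i,h,(6*(proj(s,[a,b])-[280,150])).round(0).tolist())
E
python3 m1.py
```

```text
tray [ 0.562  -0.1062] 99.97 res px [[-0.4, -0.1], [0.4, -0.1], [0.5, 0.1], [0.0, 0.2], [-0.6, -0.4], [0.1, 0.3]]
rack [0.5351 0.315 ] -81.93 res px [[-0.1, -0.2], [0.1, -0.3], [0.1, -0.2], [-0.2, 0.7]]
lever ends z.038 [[0.6354, 0.3282, 0.038], [0.444, 0.2988, 0.038]]
side top ends [[0.6317, 0.3254, 0.038], [0.4411, 0.3041, 0.038]] mid [[0.5348, 0.3145, 0.038]]
grip top edges [[0.4843, -0.0463, 0.0495], [0.4842, -0.0632, 0.0495], [0.4978, -0.0554, 0.0495], [0.4653, -0.0546, 0.0495]]
side grip top [[0.4954, -0.0544, 0.0495], [0.4642, -0.0689, 0.0495]]
0 0.018 [[85.0, 361.0], [86.0, 393.0]]
0 0.028 [[85.0, 352.0], [86.0, 402.0]]
1 0.018 [[478.0, 415.0], [476.0, 448.0]]
1 0.028 [[479.0, 406.0], [476.0, 457.0]]
```

Emit:
play_rows(steps=[[[0, 0, 0, -0.117], [0, 0, 0, -0.117], [0, 0, 0, -0.117], [0, 0, 0, -0.117], [0, 0, 0, -0.117]]], gripper=0.05)

```text
time: 0.52
ee_pos: [0.2201, 0.5039, 0.2309]
tcp_rot: [-180.0, -0.0, -169.7]
wrist_force: [-0.5, -0.1, 0.6]
opening: 0.0495
grasp_force: 0.0
```

```bash
cat >> h.py <<'E'
def plan(x,y,z,yaw=None):
    o=bot.get_obs();p=np.array(o['ee_pos']);M=R.from_euler('xyz',o['tcp_rot'],degrees=True).as_matrix()
    d=M.T@(np.array([x,y,z])-p)
    tw=None if yaw is None else -np.radians((yaw-o['tcp_rot'][2]+180)%360-180)
    print('t%.2f'%o['time'],'p',p.round(4),'rot',np.round(o['tcp_rot'],2),'open %.4f f %.1f'%(o['opening'],o['grasp_force']),'F',o['wrist_force'].round(1))
    print('tool delta',d.round(4),'turn',tw)
def tray(u,v):
    a=np.radians(99.97);return .562+np.cos(a)*u-np.sin(a)*v, -.1062+np.sin(a)*u+np.cos(a)*v
E
python3 - <<'E'
from h import *
print(bot.get_obs()['q'].round(1)); print(tray(.0646,.07)); plan(*tray(.0646,.07),.12,189.97)
E
```

```text
[66.4  5.  10.1 95.1 -0.  56.2]
(np.float64(0.48187274207090763), np.float64(-0.05469482999965254))
t0.52 p [0.2201 0.5039 0.2309] rot [-1.7996e+02 -3.0000e-02 -1.6974e+02] open 0.0495 f 0.0 F [-0.5 -0.1  0.6]
tool delta [-0.1582 -0.5962  0.1112] turn 0.005015443543422562
```

Emit:
play_rows(steps=[[[-0.0079, -0.0298, 0.0055, 0.001], [-0.0079, -0.0298, 0.0055, 0.001], [-0.0079, -0.0298, 0.0055, 0.001], [-0.0079, -0.0298, 0.0055, 0.001], [-0.0079, -0.0298, 0.0055, 0.001]]])

```text
time: 0.93
ee_pos: [0.2846, 0.3625, 0.2031]
tcp_rot: [-180.0, -0.0, -170.3]
wrist_force: [1.4, 0.1, 0.5]
opening: 0.0499
grasp_force: 0.0
```

Emit:
play_rows(steps=[[[-0.0079, -0.0298, 0.0055, 0], [-0.0079, -0.0298, 0.0055, 0], [-0.0079, -0.0298, 0.0055, 0], [-0.0079, -0.0298, 0.0055, 0], [-0.0079, -0.0298, 0.0055, 0]]])

```text
time: 1.35
ee_pos: [0.3485, 0.2222, 0.1758]
tcp_rot: [-180.0, -0.0, -170.4]
wrist_force: [0.0, 1.2, -0.4]
opening: 0.0496
grasp_force: 0.0
```

Emit:
play_rows(steps=[[[-0.0079, -0.0298, 0.0055, 0], [-0.0079, -0.0298, 0.0055, 0], [-0.0079, -0.0298, 0.0055, 0], [-0.0079, -0.0298, 0.0055, 0], [-0.0079, -0.0298, 0.0055, 0]]])

```text
time: 1.77
ee_pos: [0.4124, 0.0818, 0.1484]
tcp_rot: [180.0, -0.0, -170.4]
wrist_force: [1.7, 0.3, 0.1]
opening: 0.05
grasp_force: 0.0
```

Emit:
play_rows(steps=[[[-0.0079, -0.0298, 0.0055, 0], [-0.0079, -0.0298, 0.0055, 0], [-0.0079, -0.0298, 0.0055, 0], [-0.0079, -0.0298, 0.0055, 0], [-0.0079, -0.0298, 0.0055, 0]]])

```text
time: 2.18
ee_pos: [0.4763, -0.0585, 0.1208]
tcp_rot: [180.0, -0.0, -170.4]
wrist_force: [0.2, 0.8, -0.4]
opening: 0.0496
grasp_force: 0.0
```

```bash
python3 - <<'E'
from h import *
print(bot.get_obs()['q'].round(1)); plan(*tray(.0646,.07),.026,189.97)
E
```

```text
[ -7.   -5.4 -12.5  82.9   0.  -16.6]
t2.18 p [ 0.4763 -0.0585  0.1208] rot [ 1.7999e+02 -2.0000e-02 -1.7037e+02] open 0.0496 f 0.0 F [ 0.2  0.8 -0.4]
tool delta [-0.0061  0.0028  0.0948] turn -0.006003927100152999
```

Emit:
play_rows(steps=[[[-0.003, 0.0014, 0.0, -0.003], [-0.003, 0.0014, 0.0, -0.003], [0, 0, 0.03, 0], [0, 0, 0.025, 0], [0, 0, 0.02, 0]]])

```text
time: 2.6
ee_pos: [0.481, -0.052, 0.0448]
tcp_rot: [180.0, -0.0, -170.0]
wrist_force: [-0.2, -0.3, 0.2]
opening: 0.0499
grasp_force: 0.0
```

Emit:
play_rows(steps=[[[0, 0, 0.01, 0], [0, 0, 0.0098, 0], [0, 0, 0, 0], [0, 0, 0, 0], [0, 0, 0, 0]]])

```text
time: 3.02
ee_pos: [0.4823, -0.053, 0.0278]
tcp_rot: [-180.0, 0.1, -170.0]
wrist_force: [-0.8, -0.0, 1.0]
opening: 0.0501
grasp_force: 0.0
```

Emit:
play_rows(steps=[[[0, 0, 0, 0], [0, 0, 0, 0], [0, 0, 0, 0], [0, 0, 0, 0], [0, 0, 0, 0]]], gripper=0, squeeze=20)

```text
time: 3.43
ee_pos: [0.482, -0.0534, 0.0272]
tcp_rot: [-180.0, 0.1, -170.0]
wrist_force: [-1.1, -1.5, 6.3]
opening: 0.0137
grasp_force: 25.7
```

```bash
python3 - <<'E'
from h import *
plan(*tray(.091,.07),.026,189.97)
E
```

```text
t3.43 p [ 0.482  -0.0534  0.0272] rot [-1.7997e+02  7.0000e-02 -1.7003e+02] open 0.0137 f 25.7 F [-1.1 -1.5  6.3]
tool delta [0.0004 0.0251 0.0012] turn -5.901517418317179e-05
```

Emit:
play_rows(steps=[[[0, 0.006, 0, 0], [0, 0.006, 0, 0], [0, 0.006, 0, 0], [0, 0.004, 0, 0], [0, 0.002, 0, 0]]])

```text
time: 3.85
ee_pos: [0.4778, -0.0294, 0.0272]
tcp_rot: [-180.0, 0.1, -170.0]
wrist_force: [0.1, -1.4, 4.4]
opening: 0.0137
grasp_force: 25.6
```

Emit:
play_rows(steps=[[[0, 0.001, 0, 0], [0, 0.001, 0, 0], [0, 0.001, 0, 0], [0, 0, 0, 0], [0, 0, 0, 0]]])

```text
time: 4.27
ee_pos: [0.4776, -0.0277, 0.0272]
tcp_rot: [-179.8, 0.1, -170.1]
wrist_force: [1.3, -8.6, 4.7]
opening: 0.0134
grasp_force: 25.5
```

```bash
python3 - <<'E'
from h import *
plan(*tray(.091,.07),.026,189.97)
E
```

```text
t4.27 p [ 0.4776 -0.0277  0.0272] rot [-1.7983e+02  7.0000e-02 -1.7007e+02] open 0.0134 f 25.5 F [ 1.3 -8.6  4.7]
tool delta [ 0.0004 -0.0009  0.0012] turn -0.0006733365204465637
```

Emit:
play_rows(steps=[[[0, -0.0015, 0, 0], [0, -0.001, 0, 0], [0, 0, 0, 0], [0, 0, 0, 0], [0, 0, -0.01, 0]]], gripper=0.05)

```text
time: 4.68
ee_pos: [0.476, -0.0288, 0.0349]
tcp_rot: [179.9, -0.2, -170.0]
wrist_force: [0.1, 0.4, 0.3]
opening: 0.0497
grasp_force: 0.0
```

Emit:
play_rows(steps=[[[0, 0, -0.025, 0], [0, 0, -0.03, 0], [0, 0, -0.03, 0], [0, 0, -0.01, 0], [0, 0, 0, 0]]])

```text
time: 5.1
ee_pos: [0.4788, -0.029, 0.135]
tcp_rot: [-179.9, 0.3, -170.0]
wrist_force: [0.6, 0.3, 0.2]
opening: 0.0501
grasp_force: 0.0
```

```bash
python3 - <<'E'
from h import *
plan(.5375,.3145,.12,188.1)
c=bot.camera('top');print('grip top img px pred',proj(c,[[*tray(.091,.07),.0495]]).round(1), proj(c,[[*tray(.091,.07),.0495]])[0])
x,y=proj(c,[[*tray(.06,.07),.02]])[0].round().astype(int)
cv2.imwrite('pics/t2.png',cv2.resize(c['img'][y-45:y+45,x-60:x+60],None,fx=5,fy=5,interpolation=cv2.INTER_CUBIC))
E
```

```text
t5.10 p [ 0.4788 -0.029   0.135 ] rot [-179.94    0.29 -170.01] open 0.0501 f 0.0 F [0.6 0.3 0.2]
tool delta [-0.1174  0.3281  0.0153] turn 0.03300966119691827
grip top img px pred [[399.9 216.1]] [399.86650894 216.1331945 ]
```

Emit:
play_rows(steps=[[[-0.0117, 0.0328, 0, 0], [-0.0117, 0.0328, 0, 0], [-0.0117, 0.0328, 0, 0], [-0.0117, 0.0328, 0, 0], [-0.0117, 0.0328, 0, 0]]], gripper=0.045)

```text
time: 5.57
ee_pos: [0.5057, 0.1441, 0.1297]
tcp_rot: [-180.0, -0.1, -170.0]
wrist_force: [-0.0, -0.4, 0.3]
opening: 0.0452
grasp_force: 0.0
```

Emit:
play_rows(steps=[[[-0.0117, 0.0328, 0, 0], [-0.0117, 0.0328, 0, 0], [-0.0117, 0.0328, 0, 0], [-0.0117, 0.0328, 0, 0], [-0.0117, 0.0328, 0, 0]]])

```text
time: 5.98
ee_pos: [0.5349, 0.3158, 0.1294]
tcp_rot: [-179.9, -0.1, -170.0]
wrist_force: [0.7, -0.8, -1.0]
opening: 0.0449
grasp_force: 0.0
```

Emit:
play_rows(steps=[[[0, 0, 0.01, 0.033], [0, 0, 0.01, 0], [0, 0, 0, 0], [0, 0, 0, 0], [0, 0, 0, 0]]])

```text
time: 6.4
ee_pos: [0.5355, 0.3132, 0.1114]
tcp_rot: [-180.0, -0.0, -171.9]
wrist_force: [1.4, -0.0, 0.2]
opening: 0.045
grasp_force: 0.0
```

```bash
python3 - <<'E'
from h import *
plan(.5375,.3145,.010,188.1)
E
```

```text
t6.40 p [0.5355 0.3132 0.1114] rot [-1.7998e+02 -3.0000e-02 -1.7194e+02] open 0.0450 f 0.0 F [ 1.4 -0.   0.2]
tool delta [-0.0022  0.001   0.1014] turn -0.0007006523305315223
```

Emit:
play_rows(steps=[[[-0.002, 0.001, 0.03, 0], [0, 0, 0.025, 0], [0, 0, 0.02, 0], [0, 0, 0.015, 0], [0, 0, 0.005, 0]]])

```text
time: 6.82
ee_pos: [0.5367, 0.3141, 0.0145]
tcp_rot: [-179.9, -0.1, -172.0]
wrist_force: [-0.1, -0.6, 0.5]
opening: 0.0452
grasp_force: 0.0
```

Emit:
play_rows(steps=[[[0, 0, 0.005, 0], [0, 0, 0, 0], [0, 0, 0, 0], [0, 0, 0, 0], [0, 0, 0, 0]]])

```text
time: 7.23
ee_pos: [0.5381, 0.3158, 0.0126]
tcp_rot: [180.0, 0.1, -171.9]
wrist_force: [0.5, -0.2, -0.3]
opening: 0.0447
grasp_force: 0.0
```

Emit:
play_rows(steps=[[[0, 0, 0, 0], [0, 0, 0, 0], [0, 0, 0, 0], [0, 0, 0, 0], [0, 0, 0, 0]]], gripper=0, squeeze=25)

```text
time: 7.65
ee_pos: [0.5376, 0.3156, 0.0117]
tcp_rot: [180.0, 0.0, -171.9]
wrist_force: [-0.0, 0.5, 2.1]
opening: 0.0082
grasp_force: 30.0
```

Emit:
play_rows(steps=[[[0, 0, -0.003, 0], [0, 0, -0.005, 0], [0, 0, -0.01, 0], [0, 0, -0.015, 0], [0, 0, -0.015, 0]]])

```text
time: 8.07
ee_pos: [0.5373, 0.3155, 0.0605]
tcp_rot: [-180.0, -0.0, -171.9]
wrist_force: [0.4, 0.0, -0.5]
opening: 0.0084
grasp_force: 29.7
```

Emit:
play_rows(steps=[[[0, 0, -0.015, 0], [0, 0, -0.015, 0], [0, 0, -0.01, 0], [0, 0, 0, 0], [0, 0, 0, 0]]])

```text
time: 8.48
ee_pos: [0.5378, 0.3157, 0.1001]
tcp_rot: [180.0, 0.1, -171.9]
wrist_force: [0.5, -0.9, -1.1]
opening: 0.0088
grasp_force: 29.7
```

```bash
python3 - <<'E'
from h import *
plan(.53,.10,.09,188.1)
c=bot.camera('side')
cv2.imwrite('pics/s2.png',cv2.resize(c['img'][120:260,240:430],None,fx=4,fy=4,interpolation=cv2.INTER_CUBIC))
E
```

```text
t8.48 p [0.5378 0.3157 0.1001] rot [ 1.7998e+02  6.0000e-02 -1.7191e+02] open 0.0088 f 29.7 F [ 0.5 -0.9 -1.1]
tool delta [ 0.0381 -0.2125  0.0099] turn -0.0001771653638866262
```

View pics/s2.png

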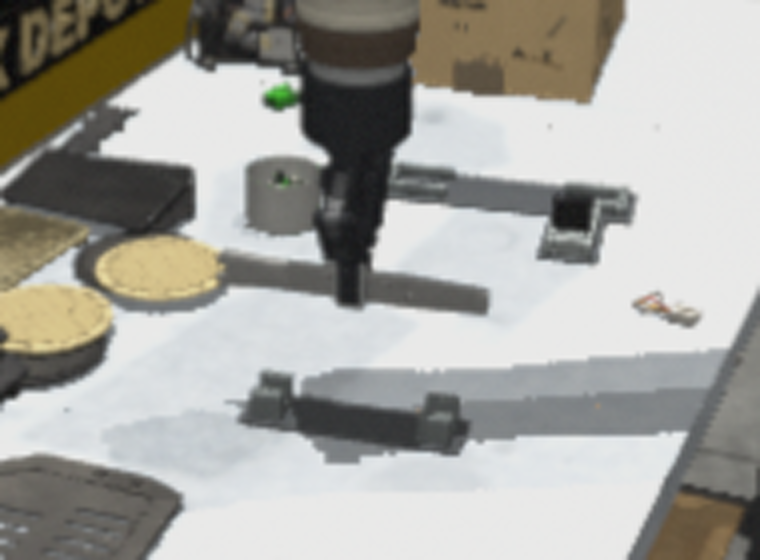

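Emit:
play_rows(steps=[[[0.004, -0.0152, 0, 0], [0.004, -0.0152, 0, 0], [0.004, -0.0152, 0, 0], [0.004, -0.0152, 0, 0], [0.004, -0.0152, 0, 0]]])

```text
time: 8.95
ee_pos: [0.5279, 0.2361, 0.0988]
tcp_rot: [-180.0, -0.1, -171.9]
wrist_force: [0.3, -0.7, -0.4]
opening: 0.0083
grasp_force: 29.7
```

Emit:
play_rows(steps=[[[0.004, -0.0152, 0, 0], [0.004, -0.0152, 0, 0], [0.004, -0.0152, 0, 0], [0.004, -0.0152, 0, 0], [0.004, -0.0152, 0, 0]]])

```text
time: 9.37
ee_pos: [0.5191, 0.1578, 0.0996]
tcp_rot: [180.0, 0.0, -171.9]
wrist_force: [0.1, -0.5, -0.9]
opening: 0.0086
grasp_force: 29.7
```

Emit:
play_rows(steps=[[[0, 0, 0.025, 0], [0, 0, 0.03, 0], [0, 0, 0.02, 0], [0, 0, 0.01, 0], [0, 0, 0.006, 0]]])

```text
time: 9.78
ee_pos: [0.5185, 0.1586, 0.0072]
tcp_rot: [-180.0, -0.1, -171.9]
wrist_force: [-0.1, -0.1, -0.1]
opening: 0.0085
grasp_force: 29.7
```

Emit:
play_rows(steps=[[[0, 0, 0.004, 0], [0, 0, 0.002, 0], [0, 0, 0, 0], [0, 0, 0, 0], [0, 0, 0, 0]]])

```text
time: 10.2
ee_pos: [0.5199, 0.1596, 0.0034]
tcp_rot: [180.0, 0.1, -171.9]
wrist_force: [-0.2, 0.3, 0.2]
opening: 0.0087
grasp_force: 29.7
```

Emit:
play_rows(steps=[[[0, 0, 0.001, 0], [0, 0, 0.001, 0], [0, 0, 0, 0], [0, 0, 0, 0], [0, 0, 0, 0]]])

```text
time: 10.62
ee_pos: [0.5193, 0.1595, 0.0005]
tcp_rot: [180.0, -0.0, -171.9]
wrist_force: [-0.0, -0.5, 0.2]
opening: 0.0084
grasp_force: 29.7
```

Emit:
play_rows(steps=[[[0, 0, 0, 0], [0, 0, 0, 0], [0, 0, 0, 0], [0, 0, 0, 0], [0, 0, 0, 0]]], gripper=0.06)

```text
time: 11.03
ee_pos: [0.5193, 0.1594, 0.0005]
tcp_rot: [-180.0, 0.0, -171.9]
wrist_force: [0.8, -0.1, -0.3]
opening: 0.06
grasp_force: 0.0
```

```bash
python3 - <<'E'
from h import *
plan(.53,.10,.09,188.1)
c=bot.camera('side')
x,y=proj(c,[[.52,.16,.01]])[0].round().astype(int);print(x,y)
cv2.imwrite('pics/s3.png',cv2.resize(c['img'][y-50:y+50,x-75:x+75],None,fx=4,fy=4,interpolation=cv2.INTER_CUBIC))
E
```

```text
t11.03 p [5.193e-01 1.594e-01 5.000e-04] rot [-180.      0.   -171.91] open 0.0600 f 0.0 F [ 0.8 -0.1 -0.3]
tool delta [-0.0022 -0.0603 -0.0895] turn -0.0001752168038502476
351 200
```

View pics/s3.png

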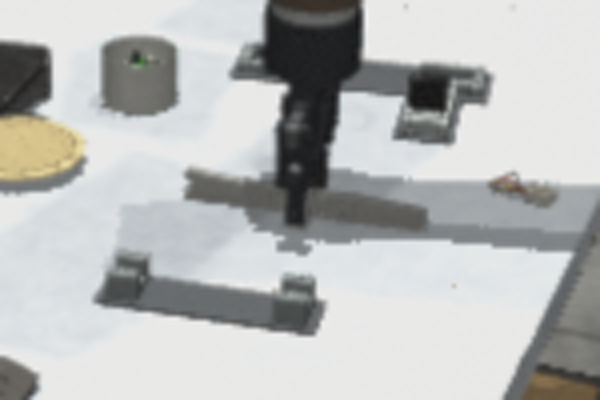

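Emit:
play_rows(steps=[[[0, 0, -0.006, 0], [0, 0.006, 0, 0], [0, 0.006, 0, 0], [0, 0.005, 0, 0], [0, 0.004, 0, 0]]])

```text
time: 11.5
ee_pos: [0.5162, 0.1811, 0.0065]
tcp_rot: [180.0, 0.0, -171.9]
wrist_force: [0.5, -0.3, -0.8]
opening: 0.0599
grasp_force: 0.0
```

Emit:
play_rows(steps=[[[0, 0.003, 0, 0], [0, 0.003, 0, 0], [0, 0.003, 0, 0], [0, 0.003, 0, 0], [0, 0.003, 0, 0]]])

```text
time: 11.92
ee_pos: [0.5142, 0.1953, 0.0065]
tcp_rot: [-180.0, -0.0, -171.9]
wrist_force: [0.2, -0.3, -0.5]
opening: 0.0602
grasp_force: 0.0
```

Emit:
play_rows(steps=[[[0, 0.003, 0, 0], [0, 0, 0, 0], [0, 0, 0, 0], [0, -0.01, -0.02, 0], [0, -0.01, -0.03, 0]]])

```text
time: 12.33
ee_pos: [0.5147, 0.1776, 0.0541]
tcp_rot: [-179.9, -0.3, -171.9]
wrist_force: [1.9, -0.3, 0.0]
opening: 0.0598
grasp_force: 0.0
```

Emit:
play_rows(steps=[[[0, -0.02, -0.03, 0], [0, -0.03, -0.03, 0], [0, -0.03, -0.03, 0], [0, -0.03, 0, 0], [0, -0.03, 0, 0]]])

```text
time: 12.75
ee_pos: [0.5373, 0.0393, 0.1479]
tcp_rot: [-180.0, 0.2, -171.9]
wrist_force: [-0.5, 0.8, -1.2]
opening: 0.0602
grasp_force: 0.0
```

```bash
python3 - <<'E'
from h import *
import pickle
plan(.52,.16,.09,188.1)
c=bot.camera('top');pickle.dump(c,open('top1.pkl','wb'))
cv2.imwrite('pics/t3.png',cv2.resize(c['img'][155:255,280:440],None,fx=5,fy=5,interpolation=cv2.INTER_CUBIC))
E
```

```text
t12.75 p [0.5373 0.0393 0.1479] rot [-179.98    0.24 -171.9 ] open 0.0602 f 0.0 F [-0.5  0.8 -1.2]
tool delta [0.0003 0.1219 0.0579] turn 2.8802520063983966e-05
```

View pics/t3.png

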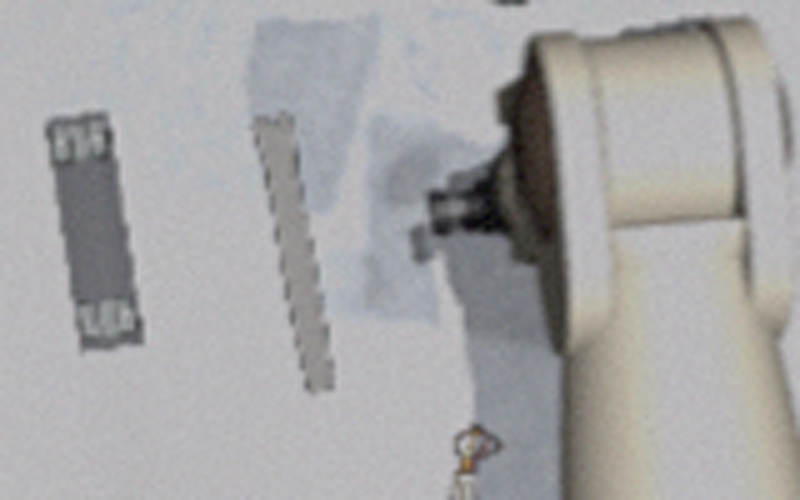

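Lever is flat, with its wide end at the top, (253,120)–(294,113), and its narrow end at the bottom, (310,393)–(334,386).

```bash
cat >> m1.py <<'E'
print('----')
t=pickle.load(open('top1.pkl','rb'))
h=.0975;z=.009
fit('lever',[[.014,-h,z],[-.014,-h,z],[-.009,h,z],[.009,h,z]],[[253,120],[294,113],[334,386],[310,393]],[.52,.18,1.7])
# automatic: blob
im=t['img'].astype(int);g=im.mean(2)[155:255,280:440]
sub=(g[20:82,48:70]<168).astype(np.uint8)
n,l,st,ce=cv2.connectedComponentsWithStats(sub);print(st,ce)
E
python3 m1.py|sed -n '/----/,$p'
```

```text
----
lever [0.5192 0.1742] 99.3 res px [[0.1, -0.4], [-0.2, -0.3], [0.2, 0.6], [-0.1, 0.1]]
[[  0   0  22  62 831]
 [  2   0  20  59 532]
 [ 10   0   1   1   1]] [[ 9.83754513 34.13598075]
 [11.53571429 24.87781955]
 [10.          0.        ]]
```

```bash
python3 - <<'E'
from h import *
plan(.5192,.1742,.05,189.3)
E
```

```text
t12.80 p [0.5373 0.0352 0.1466] rot [-1.7988e+02  1.3000e-01 -1.7204e+02] open 0.0596 f 0.0 F [ 0.3 -3.4 -0.4]
tool delta [-0.0012  0.1404  0.0963] turn -0.023409052588333385
```

Emit:
play_rows(steps=[[[0, 0, 0, -0.023], [0, 0.028, 0, 0], [0, 0.028, 0, 0], [0, 0.028, 0.02, 0], [0, 0.028, 0.02, 0]]])

```text
time: 13.22
ee_pos: [0.518, 0.1531, 0.1059]
tcp_rot: [180.0, 0.1, -170.5]
wrist_force: [0.9, 0.1, -0.6]
opening: 0.0599
grasp_force: 0.0
```

Emit:
play_rows(steps=[[[0, 0.028, 0.02, 0], [0, 0, 0.02, 0], [0, 0, 0.01, 0], [0, 0, 0, 0], [0, 0, 0, 0]]])

```text
time: 13.63
ee_pos: [0.5131, 0.1786, 0.0555]
tcp_rot: [-180.0, -0.0, -170.6]
wrist_force: [0.2, 0.1, 0.7]
opening: 0.0599
grasp_force: 0.0
```

```bash
python3 - <<'E'
from h import *
plan(.5192,.1742,.0015,189.3)
E
```

```text
t13.63 p [0.5131 0.1786 0.0555] rot [-1.7999e+02 -4.0000e-02 -1.7058e+02] open 0.0599 f 0.0 F [0.2 0.1 0.7]
tool delta [-0.0054 -0.0054  0.054 ] turn 0.0021546358550136127
```

Emit:
play_rows(steps=[[[-0.0027, -0.0027, 0, 0.002], [-0.0027, -0.0027, 0.015, 0], [0, 0, 0.018, 0], [0, 0, 0.01, 0], [0, 0, 0.006, 0]]])

```text
time: 14.05
ee_pos: [0.5196, 0.1737, 0.006]
tcp_rot: [-180.0, -0.0, -170.8]
wrist_force: [-0.6, -1.2, 0.4]
opening: 0.0598
grasp_force: 0.0
```

Emit:
play_rows(steps=[[[0, 0, 0.0035, 0], [0, 0, 0.0015, 0], [0, 0, 0, 0], [0, 0, 0, 0], [0, 0, 0, 0]]])

```text
time: 14.47
ee_pos: [0.5199, 0.1745, 0.0022]
tcp_rot: [180.0, 0.1, -170.7]
wrist_force: [0.7, -0.2, -0.2]
opening: 0.0595
grasp_force: 0.0
```

Emit:
play_rows(steps=[[[0, 0, 0, 0], [0, 0, 0, 0], [0, 0, 0, 0], [0, 0, 0, 0], [0, 0, 0, 0]]], gripper=0, squeeze=25)

```text
time: 14.88
ee_pos: [0.5196, 0.1745, 0.0018]
tcp_rot: [180.0, 0.0, -170.7]
wrist_force: [-0.3, -0.0, 4.2]
opening: 0.0224
grasp_force: 24.8
```

```bash
python3 - <<'E'
from h import *
plan(*tray(.001,0),.08,189.97)
E
```

```text
t14.88 p [0.5196 0.1745 0.0018] rot [ 1.7999e+02  2.0000e-02 -1.7070e+02] open 0.0224 f 24.8 F [-0.3 -0.   4.2]
tool delta [ 0.0035 -0.2828 -0.0783] turn -0.011704549427139202
```

Emit:
play_rows(steps=[[[0, 0, -0.003, 0], [0, 0, -0.008, 0], [0, 0, -0.015, 0], [0, 0, -0.015, -0.006], [0, 0, -0.01, -0.006]]])

```text
time: 15.3
ee_pos: [0.5199, 0.1745, 0.0543]
tcp_rot: [180.0, 0.1, -170.0]
wrist_force: [0.1, -0.2, 0.5]
opening: 0.0225
grasp_force: 24.6
```

```bash
python3 - <<'E'
from h import *
plan(*tray(.001,0),.05,189.97)
E
```

```text
t15.30 p [0.5199 0.1745 0.0543] rot [ 1.7999e+02  7.0000e-02 -1.7000e+02] open 0.0225 f 24.6 F [ 0.1 -0.2  0.5]
tool delta [ 0.0073 -0.2827  0.0042] turn 0.0005282624012771864
```

Emit:
play_rows(steps=[[[0, 0, -0.015, 0], [0, 0, -0.015, 0], [0.0007, -0.02, 0, 0], [0.0007, -0.028, 0, 0], [0.0007, -0.028, 0, 0]]])

```text
time: 15.72
ee_pos: [0.5308, 0.0988, 0.0831]
tcp_rot: [-180.0, 0.0, -169.9]
wrist_force: [0.1, -0.4, -1.0]
opening: 0.0227
grasp_force: 24.6
```

Emit:
play_rows(steps=[[[0.0007, -0.028, 0, 0], [0.0007, -0.028, 0, 0], [0.0007, -0.028, 0, 0], [0.0007, -0.028, 0, 0], [0.0007, -0.028, 0, 0]]])

```text
time: 16.13
ee_pos: [0.5515, -0.0408, 0.0828]
tcp_rot: [-180.0, 0.0, -170.0]
wrist_force: [0.7, -0.0, -0.6]
opening: 0.0224
grasp_force: 24.6
```

Emit:
play_rows(steps=[[[0.0007, -0.028, 0, 0], [0.0007, -0.025, 0, 0], [0, -0.013, 0, 0], [0, 0, 0, 0], [0, 0, 0, 0]]])

```text
time: 16.55
ee_pos: [0.5614, -0.1047, 0.0824]
tcp_rot: [180.0, -0.0, -170.1]
wrist_force: [0.2, 1.0, 0.1]
opening: 0.0227
grasp_force: 24.6
```

```bash
python3 - <<'E'
from h import *
import pickle
plan(*tray(.001,0),.03,189.97)
c=bot.camera('top');pickle.dump(c,open('top2.pkl','wb'))
d=bot.camera('side');pickle.dump(d,open('side2.pkl','wb'))
a=cv2.resize(c['img'][150:230,370:450],None,fx=5,fy=5,interpolation=cv2.INTER_CUBIC)
b=cv2.resize(d['img'][140:220,330:410],None,fx=5,fy=5,interpolation=cv2.INTER_CUBIC)
cv2.imwrite('pics/ts.png',np.hstack([a,b]))
E
```

```text
t16.55 p [ 0.5614 -0.1047  0.0824] rot [ 1.7998e+02 -2.0000e-02 -1.7008e+02] open 0.0227 f 24.6 F [0.2 1.  0.1]
tool delta [-0.0003 -0.0006  0.0524] turn -0.0009590694586739174
```

View pics/ts.png

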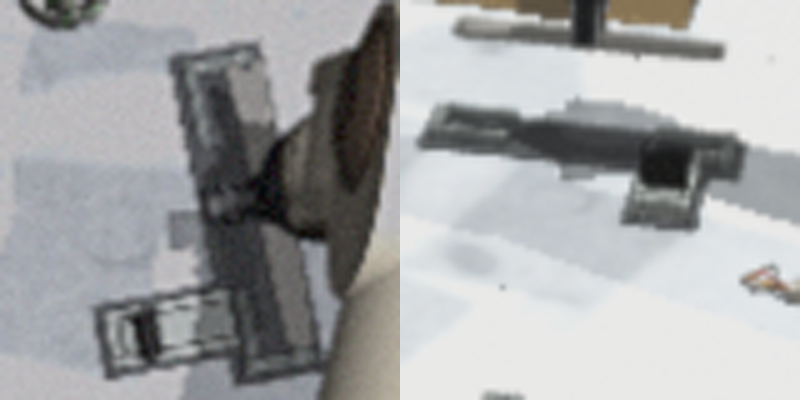

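```bash
cat > m2.py <<'E'
from h import *
import pickle
t=pickle.load(open('top2.pkl','rb'));s=pickle.load(open('side2.pkl','rb'))
o=np.array(bot.get_obs()['ee_pos']);a=np.radians(189.97);y=np.array([np.cos(a),np.sin(a),0]);x=np.array([np.cos(a-np.pi/2),np.sin(a-np.pi/2),0])
z=np.array([0,0,.0824+.007])
P=[[o[0],o[1],0]+z+sx*w*x+k*.0975*y for k,w in((-1,.014),(1,.009)) for sx in(1,-1)]
print((5*(proj(t,P)+.4-[370,150])).round(1).tolist());print((5*(proj(s,P)+.4-[330,140])+[400,0]).round(1).tolist())
# tray in the same pictures
Q=[[*tray(u,v),.004] for v in(-.118,.118) for u in(.033,-.033)]
print((5*(proj(t,Q)+.4-[370,150])).round(1).tolist());print((5*(proj(s,Q)+.4-[330,140])+[400,0]).round(1).tolist())
a=cv2.resize(t['img'][160:225,395:440],None,fx=9,fy=9,interpolation=cv2.INTER_CUBIC)
b=cv2.resize(s['img'][140:175,335:400],None,fx=6,fy=6,interpolation=cv2.INTER_CUBIC)
b=np.vstack([b,np.zeros((a.shape[0]-b.shape[0],b.shape[1],3),np.uint8)])
cv2.imwrite('pics/ts2.png',np.hstack([a,b]))
E
python3 m2.py
```

```text
[[221.6, 63.0], [262.6, 55.4], [287.6, 349.5], [314.2, 344.5]]
[[445.6, 27.6], [453.2, 13.8], [718.9, 52.1], [721.3, 42.8]]
[[168.3, 56.6], [260.0, 39.7], [235.1, 387.8], [327.7, 370.3]]
[[410.2, 142.5], [428.7, 107.1], [734.9, 177.8], [743.0, 140.4]]
```

View pics/ts2.png

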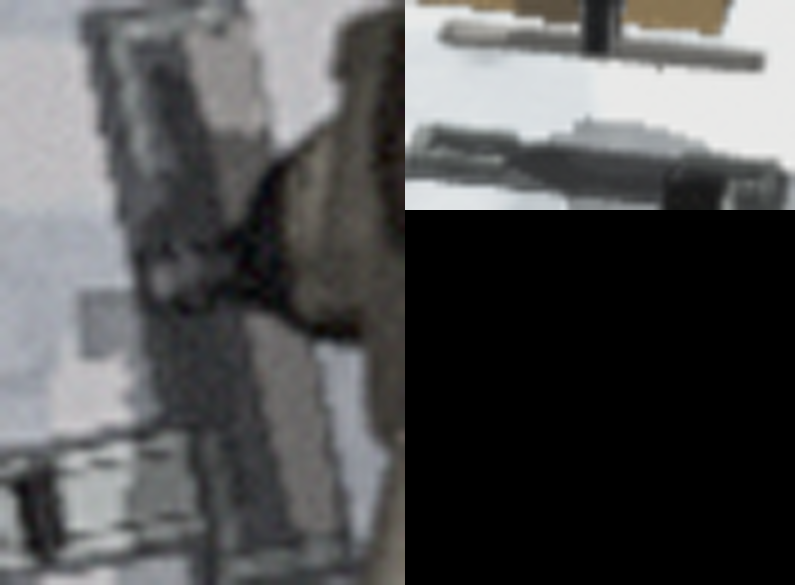

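```bash
cat >> m2.py <<'E'
print('----')
from scipy.ndimage import map_coordinates as mc
def edge(c,Pf,rng):
    k=np.arange(-rng,rng,.0005);g=cv2.GaussianBlur(c['img'].mean(2),(0,0),.6)
    pr=np.mean([mc(g,proj(c,[Pf(v,w) for v in k])[:,::-1].T,order=1) for w in np.linspace(-.005,.005,5)],0)
    d=np.gradient(pr);i=np.abs(d).argmax();return k[i]*1e3,pr[::8].round().astype(int).tolist()
for e in(-1,1):
  print('lever',e,edge(s,lambda v,w:np.r_[o[:2],.0870]+(e*.0975+v)*y+w*x,.014))
tc=np.r_[tray(0,0),.004]
for c,n in((t,'top'),(s,'side'),(pickle.load(open('top0.pkl','rb')),'top0'),(pickle.load(open('side0.pkl','rb')),'side0')):
  for e in(-1,1):
    print(n,'plate end',e,edge(c,lambda v,w:tc+(e*.118+v)*y+w*2*x,.014))
# flat lever in top1
c=pickle.load(open('top1.pkl','rb'));b=np.radians(189.3);y1=np.array([np.cos(b),np.sin(b),0]);x1=np.array([-y1[1],y1[0],0])
for e in(-1,1): print('flat lever',e,edge(c,lambda v,w:np.array([.5192,.1742,.009])+(e*.0975+v)*y1+w*x1,.014))
E
python3 m2.py|sed -n '/----/,$p'
```

```text
----
lever -1 (np.float64(4.000000000000016), [230, 229, 228, 223, 198, 155, 135])
lever 1 (np.float64(4.000000000000016), [117, 116, 114, 119, 158, 211, 230])
top plate end -1 (np.float64(1.214306433183765e-14), [187, 188, 186, 165, 122, 110, 123])
top plate end 1 (np.float64(1.214306433183765e-14), [85, 86, 70, 85, 129, 148, 150])
side plate end -1 (np.float64(4.500000000000016), [224, 224, 225, 221, 197, 152, 122])
side plate end 1 (np.float64(3.500000000000015), [85, 88, 82, 79, 105, 147, 163])
top0 plate end -1 (np.float64(1.214306433183765e-14), [186, 187, 186, 164, 122, 115, 133])
top0 plate end 1 (np.float64(1.214306433183765e-14), [128, 130, 104, 115, 164, 186, 188])
side0 plate end -1 (np.float64(4.000000000000016), [224, 225, 225, 221, 199, 156, 129])
side0 plate end 1 (np.float64(3.500000000000015), [117, 123, 117, 115, 155, 212, 231])
flat lever -1 (np.float64(-1.4999999999999891), [165, 168, 168, 160, 144, 136, 141])
flat lever 1 (np.float64(1.214306433183765e-14), [144, 142, 142, 150, 174, 185, 185])
```

Emit:
play_rows(steps=[[[0, -0.0006, 0.02, -0.001], [0, 0, 0.02, 0], [0, 0, 0.012, 0], [0, 0, 0.006, 0], [0, 0, 0.003, 0]]])

```text
time: 17.07
ee_pos: [0.5611, -0.1043, 0.0206]
tcp_rot: [180.0, -0.1, -169.9]
wrist_force: [-0.6, -0.0, -0.8]
opening: 0.0226
grasp_force: 24.6
```

Emit:
play_rows(steps=[[[0, 0, 0, 0], [0, 0, 0.003, 0], [0, 0, 0.003, 0], [0, 0, 0.003, 0], [0, 0, 0, 0]]])

```text
time: 17.48
ee_pos: [0.5615, -0.1052, 0.0121]
tcp_rot: [180.0, -0.0, -170.0]
wrist_force: [-0.1, 0.0, -0.4]
opening: 0.0223
grasp_force: 24.6
```

```bash
python3 - <<'E'
from h import *
plan(*tray(.001,0),.0065,189.97)
E
```

```text
t17.48 p [ 0.5615 -0.1052  0.0121] rot [ 1.7999e+02 -1.0000e-02 -1.6997e+02] open 0.0223 f 24.6 F [-0.1  0.  -0.4]
tool delta [-0.0003 -0.0001  0.0056] turn 0.0010803201160738995
```

No contact so far, and the lever's underside (about 10 mm) is already below the wall tops (14 mm). Lowering the rest of the way.

Emit:
play_rows(steps=[[[0, 0, 0.002, 0], [0, 0, 0.002, 0], [0, 0, 0.001, 0], [0, 0, 0.0005, 0], [0, 0, 0, 0]]])

```text
time: 17.9
ee_pos: [0.5615, -0.1052, 0.0068]
tcp_rot: [180.0, -0.0, -170.0]
wrist_force: [-0.6, -0.0, -0.2]
opening: 0.0226
grasp_force: 24.6
```

Emit:
play_rows(steps=[[[0, 0, 0, 0], [0, 0, 0, 0], [0, 0, 0, 0], [0, 0, 0, 0], [0, 0, 0, 0]]])

```text
time: 18.32
ee_pos: [0.5616, -0.1052, 0.0069]
tcp_rot: [-180.0, 0.0, -170.0]
wrist_force: [0.5, -1.0, -0.6]
opening: 0.0226
grasp_force: 24.6
```

Emit:
play_rows(steps=[[[0, 0, 0.0008, 0], [0, 0, 0, 0], [0, 0, 0, 0], [0, 0, 0, 0], [0, 0, 0, 0]]])

```text
time: 18.73
ee_pos: [0.5616, -0.1052, 0.0061]
tcp_rot: [180.0, -0.0, -170.0]
wrist_force: [0.4, 0.4, 0.3]
opening: 0.0224
grasp_force: 24.6
```

Emit:
play_rows(steps=[[[0, 0, 0, 0], [0, 0, 0, 0], [0, 0, 0, 0], [0, 0, 0, 0], [0, 0, 0, 0]]], gripper=0.045)

```text
time: 19.15
ee_pos: [0.5616, -0.1051, 0.0061]
tcp_rot: [180.0, 0.0, -170.0]
wrist_force: [0.3, -0.2, 0.5]
opening: 0.0451
grasp_force: 0.0
```

Emit:
play_rows(steps=[[[0, 0, -0.01, 0], [0, 0, -0.02, 0], [0, 0, -0.03, 0], [0, 0, -0.04, 0], [0, 0, -0.03, 0]]])

```text
time: 19.57
ee_pos: [0.5616, -0.1052, 0.1396]
tcp_rot: [-180.0, 0.1, -170.0]
wrist_force: [0.6, 0.6, 0.0]
opening: 0.0448
grasp_force: 0.0
```

Emit:
play_rows(steps=[[[0.0, 0.03, 0, 0], [0.0, 0.04, 0, 0], [0.0, 0.03, 0, 0], [0, 0, 0, 0], [0, 0, 0, 0]]])

```text
time: 19.98
ee_pos: [0.5441, -0.0054, 0.1371]
tcp_rot: [-180.0, 0.1, -169.8]
wrist_force: [0.3, -0.1, -0.5]
opening: 0.0448
grasp_force: 0.0
```

```bash
python3 - <<'E'
from h import *
import pickle
plan(*tray(.0919,.07),.1,189.97)
c=bot.camera('top')
d=bot.camera('side');pickle.dump(d,open('side3.pkl','wb'))
a=cv2.resize(c['img'][155:230,395:440],None,fx=7,fy=7,interpolation=cv2.INTER_CUBIC)
b=cv2.resize(d['img'][150:200,332:405],None,fx=6,fy=6,interpolation=cv2.INTER_CUBIC)
b=np.vstack([b,np.zeros((a.shape[0]-b.shape[0],b.shape[1],3),np.uint8)])
cv2.imwrite('pics/p9.png',np.hstack([a,b]))
E
```

```text
t19.98 p [ 0.5441 -0.0054  0.1371] rot [-1.7998e+02  6.0000e-02 -1.6981e+02] open 0.0448 f 0.0 F [ 0.3 -0.1 -0.5]
tool delta [ 0.0699 -0.0102  0.037 ] turn 0.0038238314831877105
```

View pics/p9.png

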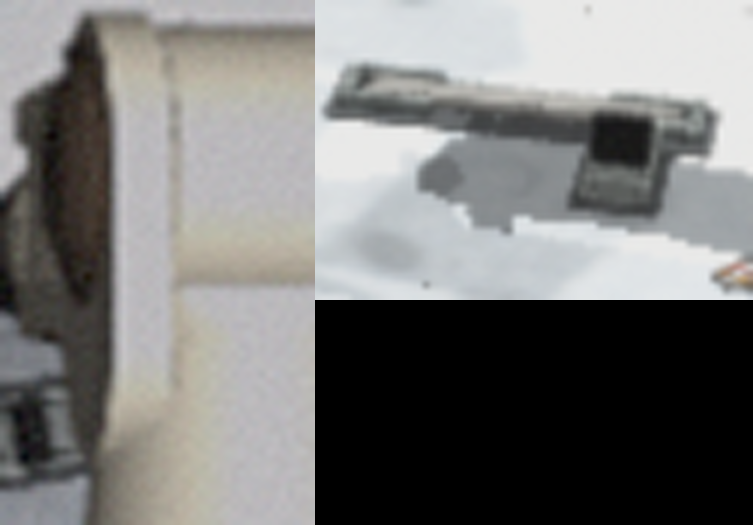

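The lever lies flat between the bed's end walls, and the lock is open. Next I'll grip the lock and close it.

Emit:
play_rows(steps=[[[0.02, 0, 0, 0], [0.025, -0.005, 0.01, 0], [0.025, -0.005, 0.01, 0.003], [0, 0, 0.017, 0], [0, 0, 0, 0]]])

```text
time: 20.5
ee_pos: [0.4752, -0.0301, 0.0969]
tcp_rot: [180.0, -0.2, -170.3]
wrist_force: [-0.2, 0.0, -1.4]
opening: 0.0451
grasp_force: 0.0
```

```bash
python3 - <<'E'
from h import *
plan(*tray(.0919,.07),.027,189.97)
E
```

```text
t20.50 p [ 0.4752 -0.0301  0.0969] rot [ 1.7997e+02 -1.6000e-01 -1.7027e+02] open 0.0451 f 0.0 F [-0.2  0.  -1.4]
tool delta [-0.0025  0.0019  0.0699] turn -0.004272618848669381
```

Emit:
play_rows(steps=[[[-0.002, 0.002, 0, -0.004], [0, 0, 0.025, 0], [0, 0, 0.02, 0], [0, 0, 0.015, 0], [0, 0, 0.01, 0]]])

```text
time: 20.92
ee_pos: [0.4792, -0.0265, 0.0285]
tcp_rot: [180.0, -0.0, -169.9]
wrist_force: [-0.6, 0.2, -0.6]
opening: 0.0453
grasp_force: 0.0
```

Emit:
play_rows(steps=[[[0, 0, 0, 0], [0, 0, 0, 0], [0, 0, 0, 0], [0, 0, 0, 0], [0, 0, 0, 0]]])

```text
time: 21.33
ee_pos: [0.4793, -0.0264, 0.0301]
tcp_rot: [-180.0, 0.1, -169.9]
wrist_force: [0.7, 0.1, -0.0]
opening: 0.0454
grasp_force: 0.0
```

Emit:
play_rows(steps=[[[0, 0, 0, 0], [0, 0, 0, 0], [0, 0, 0, 0], [0, 0, 0, 0], [0, 0, 0, 0]]], gripper=0, squeeze=20)

```text
time: 21.75
ee_pos: [0.479, -0.0275, 0.0296]
tcp_rot: [-179.9, 0.0, -170.0]
wrist_force: [-0.0, -7.4, 1.8]
opening: 0.0135
grasp_force: 25.5
```

Emit:
play_rows(steps=[[[0, -0.007, 0, 0], [0, -0.01, 0, 0], [0, -0.01, 0, 0], [0, -0.01, 0, 0], [0, -0.008, 0, 0]]])

```text
time: 22.17
ee_pos: [0.4867, -0.0719, 0.0295]
tcp_rot: [180.0, 0.0, -169.9]
wrist_force: [-1.9, 2.1, 6.3]
opening: 0.0134
grasp_force: 26.1
```

Emit:
play_rows(steps=[[[0, -0.004, 0, 0], [0, -0.003, 0, 0], [0, -0.002, 0, 0], [0, -0.001, 0, 0], [0, -0.001, 0, 0]]])

```text
time: 22.58
ee_pos: [0.4884, -0.0819, 0.0295]
tcp_rot: [179.9, 0.0, -169.9]
wrist_force: [-3.9, 7.9, 7.6]
opening: 0.0134
grasp_force: 26.3
```

```bash
python3 - <<'E'
from h import *
plan(*tray(.0369,.07),.027,189.97)
E
```

```text
t22.58 p [ 0.4884 -0.0819  0.0295] rot [ 1.7991e+02  2.0000e-02 -1.6992e+02] open 0.0134 f 26.3 F [-3.9  7.9  7.6]
tool delta [0.0017 0.0002 0.0025] turn 0.001955898545973645
```

Emit:
play_rows(steps=[[[0, -0.001, 0, 0], [0, 0, 0, 0], [0, 0, 0, 0], [0, 0.001, 0, 0], [0, 0.001, 0, 0]]])

```text
time: 23.0
ee_pos: [0.4884, -0.0814, 0.0296]
tcp_rot: [-180.0, 0.0, -169.9]
wrist_force: [-1.6, -2.2, 5.6]
opening: 0.0134
grasp_force: 26.0
```

Emit:
play_rows(steps=[[[0, 0, 0, 0], [0, 0, 0, 0], [0, 0, 0, 0], [0, 0, 0, 0], [0, 0, 0, 0]]], gripper=0.045)

```text
time: 23.42
ee_pos: [0.4882, -0.0807, 0.0289]
tcp_rot: [180.0, -0.0, -169.9]
wrist_force: [0.2, -0.6, -0.8]
opening: 0.0445
grasp_force: 0.0
```

Emit:
play_rows(steps=[[[0, 0, -0.01, 0], [0, 0, -0.02, 0], [0, 0, -0.03, 0], [0, 0, -0.04, 0], [0, 0, -0.03, 0]]])

```text
time: 23.83
ee_pos: [0.4882, -0.0806, 0.1625]
tcp_rot: [-180.0, 0.1, -169.9]
wrist_force: [0.5, -0.7, 0.4]
opening: 0.0448
grasp_force: 0.0
```

Emit:
play_rows(steps=[[[0, 0.03, 0, 0], [0, 0.04, 0, 0], [0, 0.04, 0, 0], [0, 0.04, 0, 0], [0, 0.04, 0, 0]]])

```text
time: 24.25
ee_pos: [0.4543, 0.108, 0.1602]
tcp_rot: [180.0, 0.1, -169.9]
wrist_force: [0.3, 0.2, 0.4]
opening: 0.045
grasp_force: 0.0
```

Emit:
play_rows(steps=[[[0, 0.03, 0, 0], [0, 0, 0, 0], [0, 0, 0, 0], [0, 0, 0, 0], [0, 0, 0, 0]]])

```text
time: 24.67
ee_pos: [0.4499, 0.1352, 0.1594]
tcp_rot: [-180.0, 0.0, -170.0]
wrist_force: [0.0, 0.1, 0.5]
opening: 0.0453
grasp_force: 0.0
```

```bash
python3 - <<'E'
from h import *
c=bot.camera('top')
cv2.imwrite('pics/p10.png',cv2.resize(c['img'][150:240,370:450],None,fx=6,fy=6,interpolation=cv2.INTER_CUBIC))
# tongue / lever checks
print('grip pred px',(6*(proj(c,[[*tray(.0367,.07),.0495]])+.4-[370,150])).round())
E
```

```text
grip pred px [[276. 382.]]
```

View pics/p10.png

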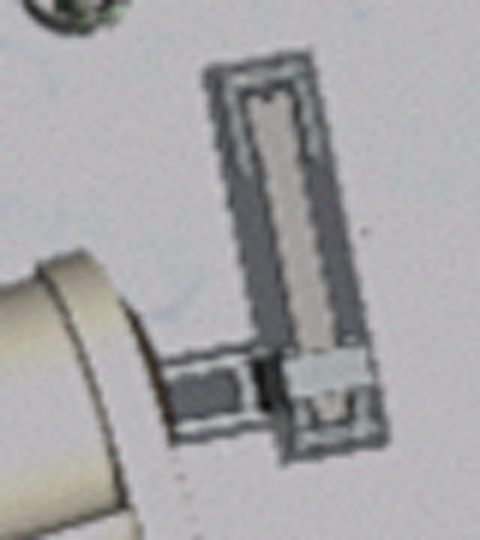

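The tongue lies across the lever and the lock grip is at its closed stop: the slide travelled the full 55 mm and met about 8 N at the end. Handing in.

```bash
python3 -c "
from workcell import bot
print(bot.job_done())"
```

```text
the job is handed in; nothing more can be done
None
```

The job is handed in: the lever lies flat in the tray's bed with its narrow end toward the lock, the lock is closed over it, and I never touched the marker, clip tin or plug; the hand-in gave no verdict.

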